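# Guard interlock trip check on a motor test stand

### The job

Do the guard check on the motor test stand: with the clear guard shut, squeeze the trigger of the run grip right home and let it go again to start the drive. Then lift the sprung guard by its bow handle until its steel pointer meets the dark setting index on the quadrant, without swinging it past, and finish while still holding it there in the gripper, so that the trip can be read. Keep the guard shut until the trigger has come back out, leave the index where it is set, and do not disturb the other things on the bench.

Things in the scene. Friction and masses are not known exactly. Their poses are not given: they have to be found in the camera images.
- run_grip: Run grip, fixed to the bench: a black level handle, 30 x 28 mm in section, axis 70 mm above the bench, held at one end by a grey terminal box. Origin on the bench under the handle; z up. The handle runs along y from the box (y = +51 to +110 mm, 92 mm high) to an end stop at y = -66; trigger on the -x side; palm side at x = +18 mm (ribs to 18.7), front at x = -12.
- trigger (a joint): Sprung steel trigger, 20 mm high, hinged on an upright pin at x = -17, y = +34 mm of the grip; runs 60 mm along the handle's -x side to y = -26. 0 = out, 0.24 rad = right home; its free end then moves 14 mm towards +x. About 4 N there starts it, 8 N holds it home; it springs back when let go. Pinched from above at y = -12, trigger to palm side, it is about 53 mm wide out, 42 mm home.
- trigger_pad (a point): Middle of the trigger's pressing face near its free end, 46 mm from its hinge, 70 mm above the bench (x = -34, y = -12 mm of the grip when out).
- test_stand: The motor test stand, fixed to the bench: a grey base plate 240 x 200 x 12 mm with a rear upright, and a drive head with a crown adaptor under a clear guard. Origin at the middle of the plate's underside; z up; -x is the front, where the guard opens; +y is the side with the quadrant.
- guard_hinge (a point): Middle of the guard's hinge axis, at x = +85, z = +125 mm in the stand's frame. The axis runs along the stand's y. Does not move with the guard; its axes are those of the stand.
- guard: Clear plastic guard with aluminium edges, 185 mm deep, 150 wide, 106 high, hinged at its upper rear edge. Origin on the middle of the hinge axis. Shut, its axes are the stand's (z up); lifted, it turns about y so that its -x end (front) rises: the tilt of its z is the opening angle, 0 to 1.3 rad. Spring and weight (0.3 to 0.6 kg) pull it shut, 4 to 9 N at the handle; let go, it falls shut.
- guard_handle (a point): Middle of the guard's bow handle: a black round bar 12 mm thick running fore and aft (along the guard's x), 38 mm above the guard's top, with a leg at each end 35 mm from this point. In the guard's frame at x = -137.5, y = 0, z = +36 mm. Can be pinched from above across y; the bar then turns between the pads as the guard rises.
- guard_pointer (a point): Tip of the guard's steel pointer, a tab 4 mm thick beside the quadrant, in the guard's frame at x = -117, y = +85.5, z = 0 mm (117 mm from the hinge axis).
- index_tip (a point): Tip of the dark setting index, an arm on the outer side of the quadrant ending in a tab 4 mm thick and 18 mm wide, 117 mm from the hinge axis. It turns on the hinge axis like the guard. When the guard stands at the index, the pointer's tip lies 1 mm beside this point.
- trip_index (a joint): Where the index is set: its angle, in the same sense as the guard's opening angle (0 = where the pointer stands with the guard shut), somewhere between 0.45 and 0.85 rad. Held by friction; not to be moved.
- caliper: Bystander: slide calliper, 215 mm long, 16 mm high. Origin under its middle.
- screwdriver: Bystander: screwdriver with red and black handle, 195 x 27 x 27 mm. Origin under its middle.
- crown: Bystander: black ribbed crown adaptor, 52 mm across, 30 mm high. Origin under its middle.
- idler_wheel: Bystander: pale grooved idler wheel, 35 mm across, 18 mm high. Origin under its middle.
- pliers: Bystander: crimping pliers with blue handles, 178 x 60 x 14 mm. Origin under their middle.
- marker_pen: Bystander: white marker pen with blue cap, 135 x 17 x 16 mm. Origin under its middle.
- tape_roll: Bystander: roll of black tape, 62 mm across, 19 mm high. Origin under its middle.

How it is judged:
On the way, in this order (a step that is already met when the one before it is completed fails the run):
1. the trigger is squeezed right home while the guard is shut (value of joint trigger above 0.2 rad and angle between guard's own z axis and vertical below 0.06 rad), for 0.1 s.
2. the trigger is let go and has come back out, the guard still shut (value of joint trigger below 0.04 rad and angle between guard's own z axis and vertical below 0.06 rad), for 0.1 s.
At the end, for the whole second after the job is handed in: The guard is held still by the gripper's fingers with the tip of its pointer within 6 mm (about 3 degrees) of the index tip; the trigger is out; every bystander is within 20 mm of where it stood (distance between guard_pointer and index_tip below 0.006 m and angular speed of guard below 0.06 rad/s and contact force between the fingers and guard above 2 N and value of joint trigger below 0.04 rad and distance of each of caliper, screwdriver, crown, idler_wheel, pliers, marker_pen, tape_roll from where it was at the start of the episode below 0.02 m); the arm keeps its last pose, push and grip.
It fails at once if the guard is lifted while the trigger is squeezed in (value of joint trigger above 0.08 rad and angle between guard's own z axis and vertical above 0.08 rad).
It fails at once if the guard is swung past the index by more than 15 mm at the pointer (z of guard_pointer in the frame of index_tip above 0.015 m).
It fails at once if the setting index is shifted by more than 5 mm (distance of index_tip from where it was at the start of the episode above 0.005 m).
It fails at once if a bystander is moved by more than 20 mm (distance of any of caliper, screwdriver, crown, idler_wheel, pliers, marker_pen, tape_roll from where it was at the start of the episode above 0.02 m).
It also fails if it takes over 58 s, if anything falls off the work surface, if the arm or the gripper's body presses on something with over 40 N, if the wrist force passes 120 N, or if a joint passes its speed limit or range.

### The arm

A 6-joint arm with a two-finger parallel gripper is mounted at the origin on a cart in front of the work surface, level with it; the furniture and walls round the work are solid. World frame = base frame: x ahead of the robot, y to its left, z up, the work surface at z = 0. Lengths are in m, angles in rad, forces in N, time in s.
With the tool pointing down it reaches from about 0.275 to 0.75 m from the base axis. Payload 10.2 kg.
Tool frame: the origin (TCP) lies midway between the tips of the shut fingers; the grasp point (between the pads) lies 19 mm behind it (env.pinch_z is the distance from the TCP to the grasp point, in m); z points along the fingers, y is the line along which they close (so a half turn about z gives the same grasp; the last joint's range is limited). The gripper opens to 88 mm and grips with 3 to 60 N. Pads are 18 mm wide; open, the fingers measure 123 mm over their backs; the gripper's body (75 mm by 187 mm) begins 45 mm behind the grasp point.
Start: joints at [-0.223, 0.313, 1.498, -0, 1.331, -0.223], TCP at [0.525, -0, 0.239] pointing down, gripper open.
Joint ranges: [-2.94, 2.94], [-0.97, 2.17], [0.19, 2.56], [-1.23, 4.37], [0.02, 3.11], [-2.88, 2.88]. Speed limits (rad/s): [2.39, 2.39, 3.01, 3.14, 3.14, 3.14].

### API

Orientations are given as a 3x3 rotation matrix whose columns are the frame's x, y, z axes.
In Python, from bench import env, eyes, status gives the robot as it stands (env), with the cameras (eyes) and the readings (status).
- The arm moves only by the tool steer_hand, called after ">>>" as name(argument=value, ...) on one line, values as JSON. Schema: {"type":"object","properties":{"steps":{"type":"object","properties":{"motion":{"type":"array","items":{"type":"array","items":{"type":"number"},"minItems":7,"maxItems":7},"minItems":1,"maxItems":10}},"additionalProperties":false,"required":["motion"]},"only":{"type":"string"},"quiet":{"type":"boolean"},"lines":{"type":"string"}},"required":["steps"],"additionalProperties":false}. steps is an object whose key "motion" holds a list of rows, 1 to 10 of them, each of 7 numbers: the finger opening in m, then dx, dy, dz in m, then a rotation vector rx, ry, rz in rad; each row shifts and turns the commanded pose from where the row before left it, along the tool's axes as they then stand; what a row does not reach is not made up. A row lasts 1/8 s, in which the tool goes at most 0.0625 m and 0.188 rad, less where a joint would pass 70% of its speed; a pose out of reach is approached as far as the arm can. The fingers move at their own pace and stop on an object; the grip force is fixed at half the most. Time passes only in rows, so rows that do not move let the fingers close. The tool returns the time, the measured TCP pose, the force, the opening and the grip force at its end. only (a regular expression) keeps the lines of the reply that match it, lines (a string "A,B") keeps lines A to B, and quiet returns only ok. Input that does not fit is refused with a message, and nothing moves.
- status.observe(): the state, without advancing time (a new reading comes with each control period).
- eyes.get_image(name): name is "scene" or "side" or "wrist"; returns the picture (480x640x3 uint8, red, green, blue); there is no depth.
- eyes.camera_params(name): a dict with "intrinsics" (3x3 intrinsics, pixels), "R" (3x3) and "t" (3): a world point X has camera coordinates R X + t. Camera axes: x right, y down, z forward; pixel columns grow to the right and rows downward; lengths in m; the calibration is good to about 2 mm. A picture is of the moment at which its call begins: read the wrist's pose just before it. camera_params takes no time and is no camera call; for the wrist camera it gives the pose at the moment of the call.
- env.hand_in(): hands the job in; it is judged then, once.
The state is a dict: "clock": time; "qpos": joint angles; "joint_velocities": joint speeds; "joint_efforts": joint torques, N m; "eef_pos": TCP position; "orientation": TCP orientation; "contact_force": force on the tool from outside, world axes, zero at the start; "wrist_torque": the same for the moment, N m; "grip_width": finger opening in m; "grasp_force": force on a finger pad.
Only numpy, scipy, OpenCV 4.12 (cv2) and the standard library are available. Lean on these libraries where they do the work, as an engineer would, in place of code of your own. Each camera call takes 0.05 s, during which the arm holds its last target. There are 200 camera calls.

## Working session

There is one attempt and no reset: what is moved stays moved. The work goes in short steps, Python scripts to look and compute and a tool call to move; the robot and the scene stay as the last step left them, time stands still between calls to the robot, and variables do not carry over. Pictures are saved under pics/ and viewed, at most 10 in all, crops included, and the job is handed in when it is done.

```bash
ls; mkdir -p pics
```

Run:
```python
from bench import env, eyes, status
import cv2
for n in ("scene","side"):
    cv2.imwrite(f"pics/{n}0.png",eyes.get_image(n)[:,:,::-1])
    p=eyes.camera_params(n);print(n,p["intrinsics"].tolist(),(-p["R"].T@p["t"]).round(3),p["R"].round(3).tolist())
print(status.observe()["clock"],env.pinch_z)
```

```text
bench.py
pics
scene [[490.0016245173051, 0.0, 316.74182551384604], [0.0, 490.0016245173051, 241.79847872964453], [0.0, 0.0, 1.0]] [-0.121 -0.655  0.59 ] [[0.705, -0.709, -0.005], [-0.312, -0.304, -0.9], [0.637, 0.637, -0.435]]
side [[494.39706671685207, 0.0, 329.7626876217353], [0.0, 494.39706671685207, 241.57814753040608], [0.0, 0.0, 1.0]] [ 0.248 -0.823  0.738] [[0.934, -0.356, -0.018], [-0.219, -0.532, -0.818], [0.281, 0.768, -0.575]]
0.1 0.0187
```

View pics/scene0.png

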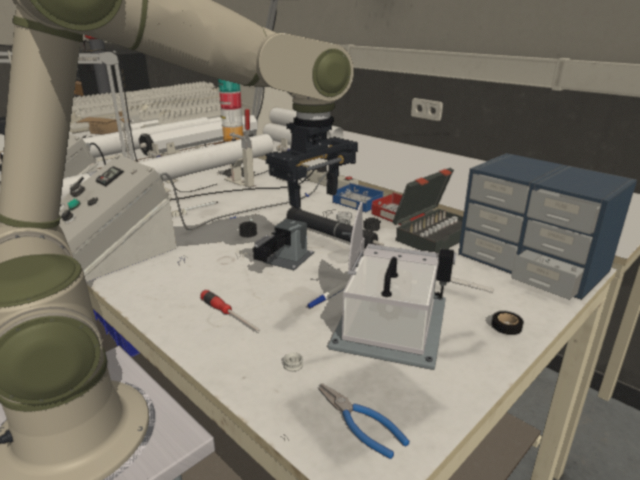

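View pics/side0.png

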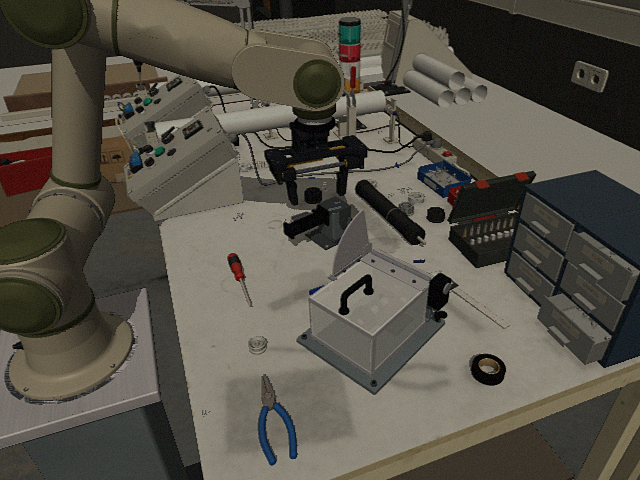

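Run:
```python
import cv2
a=cv2.imread("pics/side0.png")[180:395,270:480];cv2.imwrite("pics/sidec.png",cv2.resize(a,None,fx=2.75,fy=2.75,interpolation=cv2.INTER_CUBIC))
a=cv2.imread("pics/scene0.png")[190:370,225:465];cv2.imwrite("pics/scenec.png",cv2.resize(a,None,fx=3.3,fy=3.3,interpolation=cv2.INTER_CUBIC))
```

```text
(no output)
```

View pics/sidec.png

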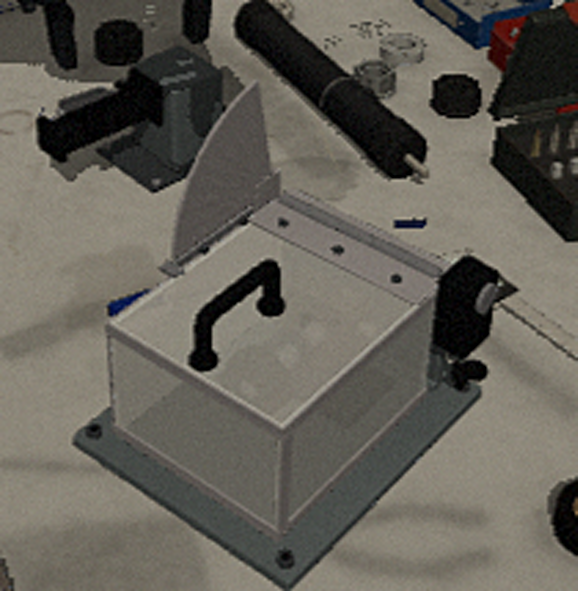

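View pics/scenec.png

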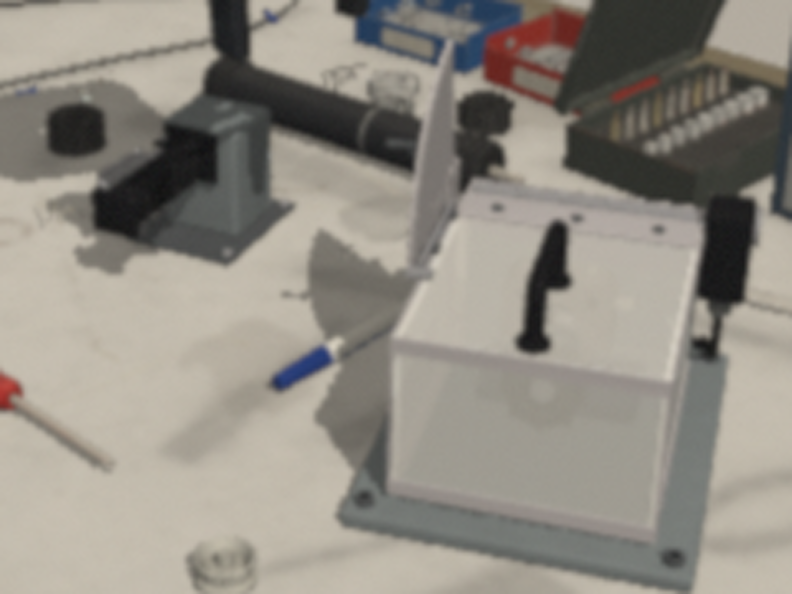

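Create h.py:
```python
from bench import env, eyes, status
import numpy as np, cv2
def ray(n,uv,P=None):
    P=P or eyes.camera_params(n); K,R,t=P["intrinsics"],P["R"],P["t"]
    return -R.T@t, R.T@np.linalg.solve(K,[uv[0],uv[1],1])
def onz(n,uv,z,P=None):
    c,d=ray(n,uv,P); return c+d*(z-c[2])/d[2]
def tri(a,b):
    (c1,d1),(c2,d2)=a,b
    s=np.linalg.lstsq(np.c_[d1,-d2],c2-c1,rcond=None)[0]
    p,q=c1+s[0]*d1,c2+s[1]*d2; return (p+q)/2,np.linalg.norm(p-q)
def proj(n,X,P=None):
    P=P or eyes.camera_params(n); q=P["intrinsics"]@(P["R"]@X+P["t"]); return q[:2]/q[2]
```

Run:
```python
from h import *
np.set_printoptions(precision=4,suppress=True)
S=lambda u,v:(u/2.75+270,v/2.75+180); C=lambda u,v:(u/3.3+225,v/3.3+190)
for a,b in [((73,440),(338,515)),((288,588),(690,590)),((481,392),(727,355))]:
    print("plate",onz("side",S(*a),.012),onz("scene",C(*b),.012),tri(ray("side",S(*a)),ray("scene",C(*b))))
# handle feet discs, box top corners
for n,a,b in [("feet f",(203,362),(533,343)),("foot r",(271,308),(560,280)),("bar f",(203,325),(537,280)),("bar r",(268,270),(556,228)),
  ("box L",(132,68),(167,128)),("box back",(178,45),(207,97)),("box R",(222,62),(268,107)),("box F",(178,88),(225,143)),("end",(40,122),(95,192))]:
    print(n,tri(ray("side",S(*a)),ray("scene",C(*b))))
P=eyes.camera_params("wrist"); print(P)
cv2.imwrite("pics/w0.png",eyes.get_image("wrist")[:,:,::-1])
```

```text
plate [ 0.4205 -0.1472  0.012 ] [ 0.4183 -0.1423  0.012 ] (array([ 0.4222, -0.1398,  0.0066]), np.float64(0.003475806923746331))
plate [ 0.5099 -0.3221  0.012 ] [ 0.5038 -0.3203  0.012 ] (array([ 0.5134, -0.3154,  0.0029]), np.float64(0.000735714706617888))
plate [ 0.7192 -0.2146  0.012 ] [ 0.7211 -0.2091  0.012 ] (array([ 0.7212, -0.2106,  0.0105]), np.float64(0.004150933938730127))
feet f (array([ 0.4943, -0.2155,  0.1238]), np.float64(0.0021406330156427773))
foot r (array([ 0.556 , -0.1871,  0.1268]), np.float64(0.0014250856553812347))
bar f (array([ 0.4924, -0.2185,  0.1623]), np.float64(0.007231816167678441))
bar r (array([ 0.5542, -0.1836,  0.1592]), np.float64(0.0031330137438704865))
box L (array([0.5966, 0.209 , 0.0867]), np.float64(0.0022655359185935822))
box back (array([0.6469, 0.2193, 0.0942]), np.float64(0.0031449042330017494))
box R (array([0.6764, 0.182 , 0.0885]), np.float64(0.004562049534912129))
box F (array([0.6326, 0.1839, 0.0705]), np.float64(0.002557352915368304))
end (array([0.4932, 0.1646, 0.0824]), np.float64(0.003001949212669834))
{'intrinsics': array([[400.5552,   0.    , 324.4524],
       [  0.    , 400.5552, 236.4387],
       [  0.    ,   0.    ,   1.    ]]), 'R': array([[ 1.    , -0.0002, -0.0011],
       [ 0.0001, -0.9585,  0.2852],
       [-0.0011, -0.2852, -0.9585]]), 't': array([-0.5251, -0.038 ,  0.3909])}
```

View pics/w0.png

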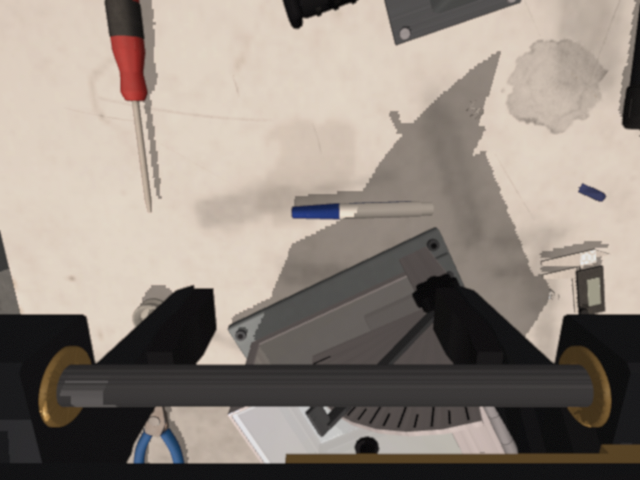

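Run:
```python
from h import *
np.set_printoptions(precision=4,suppress=True)
print(status.observe()["orientation"])
for p in [(230,326),(435,229)]: print(onz("wrist",p,.012))
```

```text
[[-0.      1.     -0.0009]
 [ 1.      0.      0.0002]
 [ 0.0002 -0.0009 -1.    ]]
[ 0.4269 -0.1333  0.012 ]
[ 0.632  -0.0285  0.012 ]
```

>>> steer_hand(steps={"motion":[[0.088, 0.015, -0.05, 0, 0, 0, 0], [0.088, 0.015, -0.05, 0, 0, 0, 0], [0.088, 0.01, -0.05, 0, 0, 0, 0], [0.088, 0, 0, 0, 0, 0, 0]]})

```text
clock: 0.65
eef_pos: [0.3729, 0.0407, 0.2389]
orientation: [[-0.001, 1.0, 0.0], [1.0, 0.001, -0.0], [-0.0, 0.0, -1.0]]
contact_force: [0.1, -0.2, 0.6]
grip_width: 0.0881
grasp_force: 0.0
```

Run:
```python
from h import *
np.set_printoptions(precision=4,suppress=True)
P=eyes.camera_params("wrist"); np.save("w1.npy",P,allow_pickle=True);print(status.observe()["eef_pos"])
cv2.imwrite("pics/w1.png",eyes.get_image("wrist")[:,:,::-1])
```

```text
[0.3729 0.0407 0.2389]
```

```bash
sleep 1
```

```text
(no output)
```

View pics/w1.png

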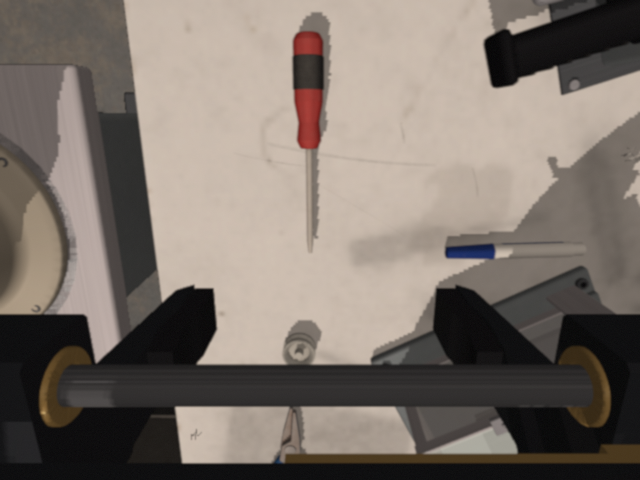

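>>> steer_hand(steps={"motion":[[0.088, 0.035, 0.043, 0, 0, 0, 0], [0.088, 0.035, 0.043, 0, 0, 0, 0], [0.088, 0.035, 0.043, 0, 0, 0, 0], [0.088, 0.035, 0.043, 0, 0, 0, 0], [0.088, 0, 0, 0, 0, 0, 0]]})

```text
clock: 1.32
eef_pos: [0.5492, 0.1815, 0.2363]
orientation: [[-0.002, 1.0, -0.002], [1.0, 0.002, -0.0], [-0.0, -0.002, -1.0]]
contact_force: [0.1, -0.4, 0.2]
grip_width: 0.0881
grasp_force: 0.0
```

Run:
```python
from h import *
P=eyes.camera_params("wrist"); np.save("w2.npy",P,allow_pickle=True)
im=eyes.get_image("wrist")[:,:,::-1]
cv2.imwrite("pics/w2.png",im)
```

```bash
sleep 1
```

```text
(no output)
```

View pics/w2.png

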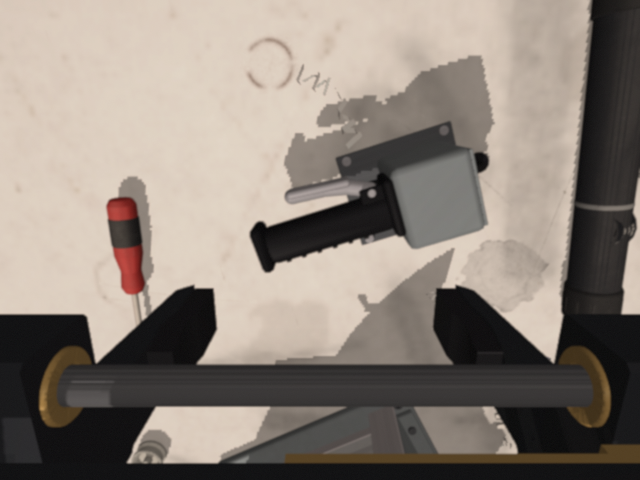

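Run:
```python
from h import *
np.set_printoptions(precision=4,suppress=True)
P=np.load("w2.npy",allow_pickle=True).item()
q=lambda p,z:onz("wrist",p,z,P)
for n,p,z in [("boxNW",(391,173),.092),("boxNE",(475,149),.092),("boxSE",(487,224),.092),("boxSW",(414,248),.092),
 ("endN",(255,224),.084),("endS",(266,271),.084),("hN1",(280,221),.084),("hN2",(355,201),.084),("hS1",(290,262),.084),("hS2",(380,233),.084),("trTip",(287,193),.08),("trN",(365,180),.08),("pin",(372,194),.08),
 ("PL",(337,157),.006),("PR",(451,123),.006)]:
    print(n,q(p,z))
yv=q((475,149),.092)-q((391,173),.092); print(np.degrees(np.arctan2(yv[1],yv[0])))
```

```text
boxNW [0.5976 0.2179 0.092 ]
boxNE [0.6564 0.235  0.092 ]
boxSE [0.6714 0.1799 0.092 ]
boxSW [0.6179 0.1608 0.092 ]
endN [0.4959 0.1774 0.084 ]
endS [0.5028 0.1386 0.084 ]
hN1 [0.5153 0.1798 0.084 ]
hN2 [0.5726 0.1956 0.084 ]
hS1 [0.5222 0.1463 0.084 ]
hS2 [0.5926 0.1704 0.084 ]
trTip [0.5208 0.2009 0.08  ]
trN [0.5801 0.211  0.08  ]
pin [0.5858 0.2003 0.08  ]
PL [0.5609 0.2211 0.006 ]
PR [0.6637 0.2516 0.006 ]
16.208661605746396
```

>>> steer_hand(steps={"motion":[[0.088, -0.004, -0.0035, 0, 0, 0, 0.1815], [0.088, 0, 0, 0, 0, 0, 0.1815], [0.088, 0, 0, 0, 0, 0, 0.1815], [0.088, 0, 0, 0, 0, 0, 0.1815], [0.088, 0, 0, 0, 0, 0, 0.1815], [0.088, 0, 0, 0, 0, 0, 0.1815], [0.088, 0, 0, 0, 0, 0, 0.1815], [0.088, 0, 0, 0.04, 0, 0, 0], [0.088, 0, 0, 0, 0, 0, 0]]})

```text
clock: 2.5
eef_pos: [0.5422, 0.175, 0.1969]
orientation: [[0.955, 0.295, -0.005], [0.295, -0.955, -0.001], [-0.005, -0.001, -1.0]]
contact_force: [0.6, -0.6, 0.7]
grip_width: 0.0878
grasp_force: 0.0
```

Run:
```python
from h import *
np.set_printoptions(precision=4,suppress=True)
o=status.observe();print(o["qpos"])
P=eyes.camera_params("wrist"); np.save("w3.npy",P,allow_pickle=True)
cv2.imwrite("pics/w3.png",eyes.get_image("wrist")[:,:,::-1])
```

```text
[ 0.1068  0.4472  1.417  -0.0001  1.2824  1.3781]
```

```bash
sleep 1
```

```text
(no output)
```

View pics/w3.png

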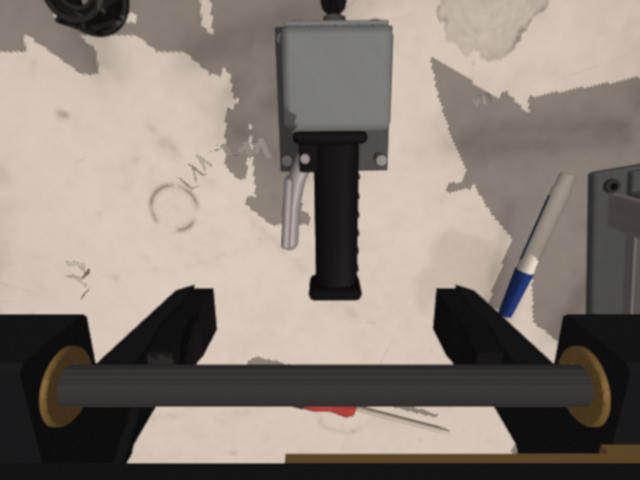

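Run:
```python
from h import *
np.set_printoptions(precision=4,suppress=True)
P=np.load("w3.npy",allow_pickle=True).item(); o=status.observe(); R,e=o["orientation"],o["eef_pos"]
for n,p,z in [("pin",(305,159),.08),("tip",(289,249),.08),("stopL",(310,298),.084),("stopR",(360,298),.084),("hL",(317,240),.08),("hR",(358,240),.08),("boxL",(281,28),.092),("boxR",(391,24),.092),("boxFL",(283,133),.092),("boxFR",(391,130),.092)]:
    w=onz("wrist",p,z,P); print(n,w,((w-e)@R)*1e3)
```

```text
pin [0.584  0.2024 0.08  ] [ 47.2187 -13.8302 118.7805]
tip [0.5216 0.1957 0.08  ] [-14.3792 -25.8188 118.8696]
stopL [0.4921 0.1716 0.084 ] [-49.7065 -11.4971 114.917 ]
stopR [0.5026 0.1377 0.084 ] [-49.6887  23.9651 114.9109]
hL [0.5336 0.1791 0.08  ] [ -7.8357  -6.3665 118.857 ]
hR [0.542  0.1521 0.08  ] [ -7.8303  21.8575 118.8521]
boxL [0.6516 0.2358 0.092 ] [121.6401 -25.755  106.6774]
boxR [0.6719 0.177  0.092 ] [123.631   36.3794 106.6638]
boxFL [0.5964 0.2194 0.092 ] [ 64.0563 -26.3789 106.7589]
boxFR [0.6175 0.1573 0.092 ] [ 65.7983  39.1507 106.7451]
```

>>> steer_hand(steps={"motion":[[0.088, 0.001, 0, 0.0475, 0, 0, 0], [0.088, 0, 0, 0.0475, 0, 0, 0], [0.088, 0, 0, 0.047, 0, 0, 0], [0.088, 0, 0, 0, 0, 0, 0], [0.05, 0, 0, 0, 0, 0, 0], [0.05, 0, 0, 0, 0, 0, 0], [0.05, 0, 0, 0, 0, 0, 0]]})

```text
clock: 3.42
eef_pos: [0.5451, 0.1764, 0.0581]
orientation: [[0.955, 0.296, 0.002], [0.296, -0.955, 0.0], [0.002, 0.0, -1.0]]
contact_force: [-0.2, 0.7, 1.2]
grip_width: 0.0599
grasp_force: 0.6
```

>>> steer_hand(steps={"motion":[[0.052, 0, 0, 0.004, 0, 0, 0], [0.04, 0, 0, 0, 0, 0, 0], [0.035, 0, 0, 0, 0, 0, 0], [0.035, 0, 0, 0, 0, 0, 0], [0.035, 0, 0, 0, 0, 0, 0]]})

```text
clock: 4.05
eef_pos: [0.5449, 0.1741, 0.0525]
orientation: [[0.955, 0.298, 0.0], [0.298, -0.955, -0.004], [-0.001, 0.004, -1.0]]
contact_force: [0.8, -12.0, 0.3]
grip_width: 0.0419
grasp_force: 31.0
```

```bash
python3 -c "
from h import *
print(status.observe()['wrist_torque'])"
```

```text
[-1.84640288 -0.14173907  0.68776963]
```

>>> steer_hand(steps={"motion":[[0.035, 0, 0, 0, 0, 0, 0], [0.035, 0, 0, 0, 0, 0, 0], [0.035, 0, 0, 0, 0, 0, 0]]})

```text
clock: 4.42
eef_pos: [0.5449, 0.1741, 0.0526]
orientation: [[0.955, 0.298, 0.0], [0.298, -0.955, -0.004], [-0.001, 0.004, -1.0]]
contact_force: [1.6, -11.7, 0.9]
grip_width: 0.0418
grasp_force: 31.0
```

>>> steer_hand(steps={"motion":[[0.088, 0, 0, 0, 0, 0, 0], [0.088, 0, 0, 0, 0, 0, 0], [0.088, 0, 0, 0, 0, 0, 0], [0.088, 0, 0, 0, 0, 0, 0], [0.088, 0, 0, 0, 0, 0, 0], [0.088, 0, 0, -0.05, 0, 0, 0], [0.088, 0, 0, -0.06, 0, 0, 0], [0.088, 0, 0, -0.06, 0, 0, 0], [0.088, 0, 0, 0, 0, 0, 0]]})

```text
clock: 5.55
eef_pos: [0.546, 0.1765, 0.2274]
orientation: [[0.955, 0.296, 0.009], [0.296, -0.955, 0.001], [0.009, 0.002, -1.0]]
contact_force: [0.3, 0.5, -1.2]
grip_width: 0.0879
grasp_force: 0.0
```

Run:
```python
from h import *
P=eyes.camera_params("wrist"); im=eyes.get_image("wrist")[:,:,::-1];cv2.imwrite("pics/w4.png",im)
np.save("w4.npy",P,allow_pickle=True)
```

>>> steer_hand(steps={"motion":[[0.088, 0, 0, -0.009, 0, 0, -0.1745], [0.088, 0, 0, -0.009, 0, 0, -0.1745], [0.088, 0, 0, -0.009, 0, 0, -0.1745], [0.088, 0, 0, -0.009, 0, 0, -0.1745], [0.088, 0, 0, -0.009, 0, 0, -0.1745], [0.088, 0, 0, -0.009, 0, 0, -0.1745], [0.088, 0, 0, -0.009, 0, 0, -0.1745], [0.088, 0, 0, -0.009, 0, 0, -0.1745], [0.088, 0, 0, -0.009, 0, 0, -0.1745], [0.088, 0, 0, -0.009, 0, 0, -0.1745]]})

```text
clock: 6.85
eef_pos: [0.5442, 0.1762, 0.3109]
orientation: [[-0.462, 0.887, -0.003], [0.887, 0.462, -0.0], [0.001, -0.003, -1.0]]
contact_force: [-0.1, -0.8, -0.0]
grip_width: 0.0876
grasp_force: 0.0
```

>>> steer_hand(steps={"motion":[[0.088, -0.046, -0.0296, 0, 0, 0, 0], [0.088, -0.046, -0.0296, 0, 0, 0, 0], [0.088, -0.046, -0.0296, 0, 0, 0, 0], [0.088, -0.046, -0.0296, 0, 0, 0, 0], [0.088, -0.046, -0.0296, 0, 0, 0, 0], [0.088, 0, 0, 0, 0, -0.15, 0], [0.088, 0, 0, 0, 0, -0.15, 0], [0.088, 0, 0, 0, 0, -0.15, 0], [0.088, 0, 0, 0, 0, -0.15, 0], [0.088, 0, 0, 0, 0, 0, 0]]})

```text
clock: 8.1
eef_pos: [0.517, -0.0946, 0.3104]
orientation: [[-0.382, 0.888, 0.255], [0.734, 0.459, -0.5], [-0.561, -0.004, -0.828]]
contact_force: [-0.3, -0.1, 0.6]
grip_width: 0.0878
grasp_force: 0.0
```

Run:
```python
from h import *
status.observe()
P=eyes.camera_params("wrist"); im=eyes.get_image("wrist")[:,:,::-1];cv2.imwrite("pics/w5.png",im)
np.save("w5.npy",P,allow_pickle=True)
```

```bash
sleep 1
```

```text
(no output)
```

View pics/w5.png

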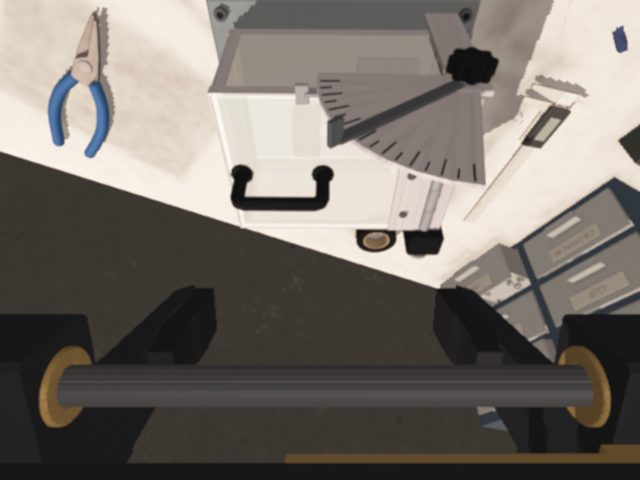

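Create st.py:
```python
from h import *
from scipy.optimize import least_squares
np.set_printoptions(precision=4,suppress=True)
W={k:np.load(k+".npy",allow_pickle=True).item() for k in ("w5",)}
W["side"]=eyes.camera_params("side");W["scene"]=eyes.camera_params("scene")
S=lambda u,v:(u/2.75+270,v/2.75+180); C=lambda u,v:(u/3.3+225,v/3.3+190)
h=.0855
obs=[("side",S(73,440),(-.12,.1,.012)),("side",S(288,588),(-.12,-.1,.012)),("side",S(481,392),(.12,-.1,.012)),
("scene",C(338,515),(-.12,.1,.012)),("scene",C(690,590),(-.12,-.1,.012)),("scene",C(727,355),(.12,-.1,.012)),
("w5",(283,204),(-.0525,0,.161)),("w5",(302,95),(-.032,h,.125))]
def T(p,X): c,s=np.cos(p[2]),np.sin(p[2]); return np.array([p[0]+c*X[0]-s*X[1],p[1]+s*X[0]+c*X[1],X[2]])
f=lambda p:np.concatenate([proj(n,T(p,X),W[n])-uv for n,uv,X in obs])
r=least_squares(f,[.57,-.1785,.47],loss="soft_l1"); p=r.x
if __name__=="__main__":
    print(p,f(p).reshape(-1,2).round(1).tolist())
    for q in [(302,95),(295,95),(302,85),(302,104),(329,131),(331,117),(336,147),(340,131)]:
        c,d=ray("w5",q,W["w5"]); n=np.array([-np.sin(p[2]),np.cos(p[2]),0]); y0=.0865
        X=c+d*((n@[p[0],p[1],0]+y0-n@c)/(n@d)); v=X-T(p,(.085,0,.125)); x=v@[np.cos(p[2]),np.sin(p[2]),0]
        print(q,"r",np.hypot(x,v[2]).round(4),"ang",np.arctan2(v[2],-x).round(3))
    print("handle",T(p,(-.0525,0,.161)))
    im=cv2.imread("pics/w5.png")
    cr=np.hstack([cv2.resize(im[75:175,280:380],(400,400),interpolation=cv2.INTER_NEAREST)]); cv2.imwrite("pics/tab.png",cr)
```

```bash
python3 st.py
```

```text
[ 0.5749 -0.1764  0.4533] [[0.1, -3.2], [-0.3, -1.6], [2.9, -1.2], [0.6, -1.9], [1.5, -2.3], [3.2, -0.2], [-5.7, 2.7], [-0.4, -5.7]]
(302, 95) r 0.1167 ang 0.078
(295, 95) r 0.1216 ang 0.077
(302, 85) r 0.1169 ang -0.035
(302, 104) r 0.1177 ang 0.174
(329, 131) r 0.1096 ang 0.476
(331, 117) r 0.1022 ang 0.348
(336, 147) r 0.1144 ang 0.619
(340, 131) r 0.1033 ang 0.505
handle [ 0.5277 -0.1994  0.161 ]
```

View pics/tab.png

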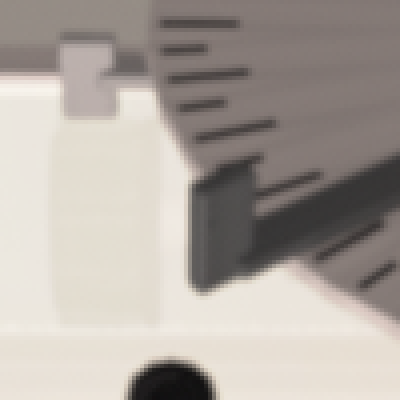

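Create st2.py:
```python
from st import *
W["w0"]=dict(intrinsics=W["w5"]["intrinsics"],R=np.array([[1,-.0002,-.0011],[.0001,-.9585,.2852],[-.0011,-.2852,-.9585]]),t=np.array([-.5251,-.038,.3909]))
obs=obs[:7]+[("w0",(435,229),(.12,.1,.012)),("w0",(230,326),(-.12,.1,.012))]
f=lambda p:np.concatenate([proj(n,T(p,X),W[n])-uv for n,uv,X in obs])
p=least_squares(f,p,loss="soft_l1").x
def hyp(q,y0):
    c,d=ray("w5",q,W["w5"]); n=np.array([-np.sin(p[2]),np.cos(p[2]),0])
    X=c+d*((n@[p[0],p[1],0]+y0-n@c)/(n@d)); v=X-T(p,(.085,0,.125)); x=v@[np.cos(p[2]),np.sin(p[2]),0]
    return np.hypot(x,v[2]).round(4),np.arctan2(v[2],-x).round(3)
if __name__=="__main__":
    print(p,f(p).reshape(-1,2).round(1).tolist()); print("handle",T(p,(-.0525,0,.161)),"pointer",proj("w5",T(p,(-.032,.0855,.125)),W["w5"]))
    print("handle bar ends",[proj("w5",T(p,(x,0,.161)),W["w5"]) for x in(-.0875,-.0175)], "hub",[proj("w5",T(p,(.085,y,.125)),W["w5"]) for y in (.0865,.1)])
    for q in [(295.5,85),(302,85),(308,85)]: print("ptr",q,hyp(q,.0855))
    for q in [(329,146),(331,148),(340,144),(329,121),(343,116)]: print("idx",q,hyp(q,.0865),hyp(q,.0955),hyp(q,.1045))
    for t in (.45,.5,.55,.6,.65,.7,.75): print(t,[proj("w5",T(p,(.085-.117*np.cos(t),y,.125+.117*np.sin(t))),W["w5"]).round(1).tolist() for y in(.0775,.0865,.0955,.1045)])
```

```bash
python3 st2.py
```

```text
[ 0.5738 -0.1724  0.474 ] [[-1.0, -3.2], [-0.1, -3.1], [0.8, -3.4], [-0.5, -1.7], [0.7, -3.5], [0.2, -1.3], [-5.1, 0.2], [3.1, 0.1], [-4.9, 4.2]]
handle [ 0.527  -0.1963  0.161 ] pointer [299.9951  84.8519]
handle bar ends [array([235.4433, 203.9938]), array([320.389, 204.346])] hub [array([463.8528,  84.2419]), array([469.1969,  66.0438])]
ptr (295.5, 85) (np.float64(0.1202), np.float64(0.002))
ptr (302, 85) (np.float64(0.1156), np.float64(0.002))
ptr (308, 85) (np.float64(0.1113), np.float64(0.001))
idx (329, 146) (np.float64(0.1195), np.float64(0.63)) (np.float64(0.1268), np.float64(0.703)) (np.float64(0.1346), np.float64(0.768))
idx (331, 148) (np.float64(0.1197), np.float64(0.649)) (np.float64(0.1271), np.float64(0.719)) (np.float64(0.135), np.float64(0.782))
idx (340, 144) (np.float64(0.113), np.float64(0.651)) (np.float64(0.1208), np.float64(0.725)) (np.float64(0.1292), np.float64(0.79))
idx (329, 121) (np.float64(0.1064), np.float64(0.437)) (np.float64(0.1127), np.float64(0.541)) (np.float64(0.12), np.float64(0.633))
idx (343, 116) (np.float64(0.0958), np.float64(0.424)) (np.float64(0.1026), np.float64(0.54)) (np.float64(0.1106), np.float64(0.641))
0.45 [[315.2, 138.1], [315.0, 126.4], [314.7, 114.1], [314.5, 101.0]]
0.5 [[319.2, 143.2], [319.1, 131.5], [319.0, 119.1], [318.9, 106.0]]
0.55 [[323.7, 148.2], [323.7, 136.5], [323.8, 124.1], [323.8, 110.9]]
0.6 [[328.8, 153.2], [328.9, 141.5], [329.1, 129.0], [329.3, 115.9]]
0.65 [[334.3, 158.1], [334.7, 146.4], [335.0, 134.0], [335.4, 120.8]]
0.7 [[340.4, 163.0], [340.9, 151.3], [341.4, 138.9], [342.0, 125.6]]
0.75 [[347.0, 167.8], [347.7, 156.1], [348.4, 143.6], [349.2, 130.4]]
```

>>> steer_hand(steps={"motion":[[0.088, 0, 0, 0, 0, 0.15, 0], [0.088, 0, 0, 0, 0, 0.15, 0], [0.088, 0, 0, 0, 0, 0.15, 0], [0.088, 0, 0, 0, 0, 0.15, 0], [0.06, 0, 0, 0, 0, 0, 0.175], [0.06, 0, 0, 0, 0, 0, 0.175], [0.06, 0, 0, 0, 0, 0, 0.175], [0.06, 0, 0, 0, 0, 0, 0.175], [0.06, 0, 0, 0, 0, 0, 0.175]]})

```text
clock: 9.28
eef_pos: [0.5184, -0.0966, 0.3127]
orientation: [[0.395, 0.919, 0.0], [0.919, -0.395, 0.004], [0.004, -0.001, -1.0]]
contact_force: [-0.1, 0.5, 0.1]
grip_width: 0.0601
grasp_force: 0.0
```

>>> steer_hand(steps={"motion":[[0.06, 0, 0, 0, 0, 0, 0.175], [0.06, 0, 0, 0, 0, 0, 0.175], [0.06, 0, 0, 0, 0, 0, 0.175], [0.06, 0, 0, 0, 0, 0, 0.176], [0.06, 0, 0, 0, 0, 0, 0]]})

```text
clock: 9.9
eef_pos: [0.5183, -0.0965, 0.3126]
orientation: [[0.891, 0.454, 0.0], [0.454, -0.891, 0.003], [0.001, -0.002, -1.0]]
contact_force: [0.8, 0.2, 0.8]
grip_width: 0.0602
grasp_force: 0.0
```

Run:
```python
from st2 import *
o=status.observe();print(o["qpos"],(np.array([.5287,-.1955,.142])-o["eef_pos"])@o["orientation"])
```

```text
[-0.4078  0.2767  1.3547  0.0025  1.5112  0.6919] [-0.0359  0.0933  0.1704]
```

>>> steer_hand(steps={"motion":[[0.06, -0.018, 0.0465, 0, 0, 0, 0], [0.06, -0.018, 0.0465, 0, 0, 0, 0], [0.06, 0, 0, 0.055, 0, 0, 0], [0.06, 0, 0, 0.055, 0, 0, 0], [0.06, 0, 0, 0.03, 0, 0, 0], [0.06, 0, 0, 0.03, 0, 0, 0], [0.06, 0, 0, 0, 0, 0, 0]]})

```text
clock: 10.78
eef_pos: [0.5272, -0.1951, 0.141]
orientation: [[0.891, 0.455, -0.003], [0.455, -0.891, 0.004], [-0.001, -0.005, -1.0]]
contact_force: [-0.4, -0.5, 0.4]
grip_width: 0.0601
grasp_force: 0.0
```

>>> steer_hand(steps={"motion":[[0.03, 0, 0, 0, 0, 0, 0], [0.02, 0, 0, 0, 0, 0, 0], [0.012, 0, 0, 0, 0, 0, 0], [0.006, 0, 0, 0, 0, 0, 0], [0.006, 0, 0, 0, 0, 0, 0]]})

```text
clock: 11.4
eef_pos: [0.5279, -0.1952, 0.1429]
orientation: [[0.892, 0.452, 0.0], [0.452, -0.892, -0.0], [0.0, 0.0, -1.0]]
contact_force: [1.9, -3.6, -0.6]
grip_width: 0.0122
grasp_force: 2.6
```

>>> steer_hand(steps={"motion":[[0.006, 0, 0, 0, 0, 0, 0], [0.006, 0, 0, 0, 0, 0, 0], [0.006, 0.0033, 0, -0.0109, 0, 0, 0], [0.006, 0.0042, 0, -0.0105, 0, 0, 0], [0.006, 0.005, 0, -0.0103, 0, 0, 0], [0.006, 0.0058, 0, -0.0097, 0, 0, 0], [0.006, 0, 0, 0, 0, 0, 0]]})

```text
clock: 12.28
eef_pos: [0.5439, -0.1872, 0.1836]
orientation: [[0.892, 0.452, -0.001], [0.452, -0.892, -0.001], [-0.001, 0.0, -1.0]]
contact_force: [0.7, -6.0, -7.1]
grip_width: 0.0104
grasp_force: 30.0
```

Create g.py:
```python
from st2 import *
o=status.observe(); R,e=o["orientation"],o["eef_pos"]; g=e-R[:,2]*env.pinch_z
v=g-T(p,(.085,0,.125)); x=v@[np.cos(p[2]),np.sin(p[2]),0]
print("angle",np.arctan2(v[2],-x)-np.arctan2(36,137.5),"r",np.hypot(x,v[2]),"f",o["contact_force"],"stand y",v@[-np.sin(p[2]),np.cos(p[2]),0])
```

```bash
python3 g.py
```

```text
angle 0.3229780988514768 r 0.14133104762429102 f [ 0.6872 -6.0121 -7.058 ] stand y 0.00036664958643977264
```

Guard is following (7 N load). Continue to about 0.56 and measure.

>>> steer_hand(steps={"motion":[[0.006, 0.0066, 0, -0.0093, 0, 0, 0], [0.006, 0.0073, 0, -0.0087, 0, 0, 0], [0.006, 0.0078, 0, -0.008, 0, 0, 0], [0.006, 0, 0, 0, 0, 0, 0]]})

```text
clock: 12.78
eef_pos: [0.563, -0.1774, 0.209]
orientation: [[0.892, 0.452, -0.002], [0.452, -0.892, -0.0], [-0.002, -0.001, -1.0]]
contact_force: [-0.2, -6.0, -7.5]
grip_width: 0.01
grasp_force: 30.0
```

```bash
python3 g.py
```

Run:
```python
from h import *
P=eyes.camera_params("wrist");np.save("w6.npy",P,allow_pickle=True)
for n in("wrist","side","scene"): cv2.imwrite(f"pics/l_{n}.png",eyes.get_image(n)[:,:,::-1])
```

```text
angle 0.5589968684578099 r 0.1411404649009277 f [-0.2335 -5.9592 -7.5281] stand y 0.00036297299129813584
```

>>> steer_hand(steps={"motion":[[0.006, 0.004, 0, -0.0036, 0, 0, 0], [0.006, 0.004, 0, -0.0034, 0, 0, 0], [0.006, 0, 0, 0, 0, 0, 0], [0.006, 0, 0, 0, 0, 0, 0]]})

```text
clock: 13.42
eef_pos: [0.5696, -0.174, 0.2154]
orientation: [[0.892, 0.452, -0.004], [0.452, -0.892, 0.0], [-0.003, -0.002, -1.0]]
contact_force: [-0.7, -5.8, -8.2]
grip_width: 0.0102
grasp_force: 30.0
```

```bash
python3 g.py
```

Run:
```python
from st2 import *
P=eyes.camera_params("wrist")
for t in (.55,.63):print(proj("wrist",T(p,(.085-.117*np.cos(t),.0865,.125+.117*np.sin(t))),P))
# independent check: lid front-left top corner line in the side view, brightness change vs. shut picture
```

```text
angle 0.6283656530474593 r 0.14107786752949772 f [-0.7255 -5.8163 -8.1611] stand y 0.0003716598778553684
[148.0271 302.035 ]
[139.3557 299.2728]
```

Run:
```python
from st2 import *
for t in (.56,.63,.7): print(t,[proj("w0",T(p,(.085-.117*np.cos(t),y,.125+.117*np.sin(t))),W["w0"]).round(1) for y in(.0865,.1045)])
# index-arm centreline in w5: dark pixels between hub and tab
im=cv2.imread("pics/w5.png").astype(int); g=im.sum(2)/3
for u in (360,380,400,420,440):
    col=g[50:160,u]; k=np.where(col<85)[0]+50; print(u,k.min() if len(k) else None,k.max() if len(k) else None,len(k))
for t in (.57,.6,.63,.66,.69): print(t,[ [proj("w5",T(p,(.085-r*np.cos(t),y,.125+r*np.sin(t))),W["w5"]).round(1).tolist() for r in (.03,.095)] for y in (.09,.1)])
```

```text
0.56 [array([318.5, 425.1]), array([304.4, 402.7])]
0.63 [array([325.3, 430.8]), array([310.9, 407.7])]
0.7 [array([333.3, 436. ]), array([318.6, 412.3])]
360 122 139 16
380 113 126 14
400 104 155 16
420 95 107 13
440 62 97 21
0.57 [[[433.3, 92.0], [355.4, 122.2]], [[436.6, 78.2], [356.4, 108.2]]]
0.6 [[[434.3, 92.6], [358.1, 124.5]], [[437.5, 78.8], [359.2, 110.4]]]
0.63 [[[435.2, 93.2], [360.9, 126.8]], [[438.5, 79.4], [362.2, 112.7]]]
0.66 [[[436.2, 93.8], [363.9, 129.0]], [[439.5, 80.0], [365.3, 114.9]]]
0.69 [[[437.2, 94.4], [367.1, 131.2]], [[440.6, 80.6], [368.5, 117.1]]]
```

>>> steer_hand(steps={"motion":[[0.006, 0.0015, 0, -0.0013, 0, 0, 0], [0.006, 0, 0, 0, 0, 0, 0], [0.006, 0, 0, 0, 0, 0, 0], [0.006, 0, 0, 0, 0, 0, 0]]})

```text
clock: 13.92
eef_pos: [0.5709, -0.1734, 0.2166]
orientation: [[0.892, 0.452, -0.004], [0.452, -0.892, 0.0], [-0.003, -0.002, -1.0]]
contact_force: [-1.0, -6.9, -8.7]
grip_width: 0.0103
grasp_force: 30.0
```

```bash
python3 g.py; python3 -c "
from bench import env, eyes, status
print(env.hand_in())"
```

```text
angle 0.6416459343128429 r 0.1410570826034205 f [-0.9768 -6.8955 -8.7279] stand y 0.0003787855696526337
the job is handed in; nothing more can be done
None
```

I handed the job in at 13.9 s and got no verdict back: the trigger was squeezed home and let go with the guard shut, then the guard was lifted and held in the gripper at about 0.64 rad, with the index measured at 0.63 to 0.66 rad; I worked both out from the calibration, with no camera check of pointer against index or of the bystanders.

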